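# Stamp a bar of soap in the bench press

## Task

Stamp the bar of soap lying on the carriage of the small bench press, only by pushing and pressing with the fingertips, lifting nothing: push the carriage in under the stamp until it is fully home against the back stops, then press the black knob down firmly so that the stamp bears on the bar for about a second, and let it spring up again. Then draw the carriage back out by its wooden cross-bar until the whole bar is clear in front of the bridge, with the carriage still on the bed. Keep the bar flat in its nest, never bring the stamp down on it unless it is home, and leave the things beside the press where they are.

Things in the scene. Friction and masses are not known exactly. Their poses are not given: they have to be found in the camera images.
- press: Bench press fixed to the bench. Grey bed plate, top 10 mm above the bench, from x = -195 to +75 mm, 164 mm wide. Origin on the bench straight below the stamp's axis; +x is the way the carriage is pushed in, z up. Two stop blocks at the back halt the carriage when its origin is at x = 0 here; the bar is then centred under the stamp, with 6 mm between its top and the raised stamp.
- rail_mouth (a point): Point on the bed midway between the front ends of the two straight aluminium guide rails (inner faces 104 mm apart, 16 mm high), at x = -10 mm of the press. The straight rails run from here to x = +70 mm; in front of here they flare open to x = -56 mm and square the carriage up as it is pushed in.
- bridge_top (a point): Centre of the top of the grey bridge that carries the stamp: 44 mm deep (x), 166 mm wide (y), from 70 to 86 mm above the bench, on two columns at y = +-70 mm of the press. The knob's shaft and spring rise from it.
- stamp (a joint): Downward travel of the stamp in m: 0 = raised (a spring lifts it), 0.006 = its brass plate (36 x 60 mm) meets the bar that is home, 0.014 = end of travel with no bar. It takes about 4 N to start it and 8 N to reach the bar; a firm press is 13 to 25 N in all.
- carriage: White plastic board 100 mm wide, 10 mm thick, with a nest of wooden strips 8 mm high, loose on the press's bed; 0.4 kg. Origin on its underside below the nest's centre; it reaches from x = -124 to +52 mm in its own frame, +x goes into the press. Starts 70 to 92 mm short of home, a little askew; 2 mm play beside each rail. Home: within 3 mm of x = 0 of the press.
- push_bar (a point): Centre of the upright wooden cross-bar at the outer end of the carriage: 80 mm long (y), 13 mm thick (x), 30 mm high, top 50 mm above the bench, 117.5 mm behind the carriage's origin. Push its outer face (-x) to send the carriage in, its inner face (+x) to draw it out; 80 mm of free board (top 20 mm above the bench) lie between it and the nest.
- knob_top (a point): Centre of the top of the black mushroom knob on the stamp, 46 mm in diameter, 150 mm above the bench when raised and straight above the press's origin; press it downwards.
- bar_centre (a point): Centre of the cream bar of soap in the carriage's nest: 52 mm (x) x 78 mm (y) x 28 mm (z), 0.12 kg, loose in the nest with 1.5 mm play. To be clear of the press head its centre must be at least 48 mm from the stamp's axis, along the press's -x.
- spare_bar: A second bar of the same size lying flat on the bench to the left of the press (+y); leave alone. Origin at the centre of its underside.
- rose_soap: Mauve rose-shaped soap, 69 mm across, 34 mm high, on the bench to the right of the press (-y), near its front; leave alone. Origin at the centre of its underside.
- timer: White dial timer, 61 mm across, 42 mm high, on the bench to the right of the press; leave alone. Origin at the centre of its underside.
- tape: Roll of paper tape lying flat, 82 mm across, 24 mm high, on the bench to the left of the press, beside its back; leave alone. Origin at the centre of its underside.
- soap_bar: The same bar of soap, given by its origin at the centre of its underside, 14 mm below its centre; z up.
Not all that is in view belongs to the job. What is shaped like the carriage but green or purple is not meant.

How it is judged:
On the way, in this order (a step that is already met when the one before it is completed fails the run):
1. the carriage is home against the stops, the bar flat in its nest, the stamp still up (x of carriage in the frame of press above -0.003 m and angle between the x axis of carriage and the x axis of press, either way round below 0.05 rad and horizontal distance between bar_centre and press below 0.006 m and value of joint stamp below 0.002 m), for 0.2 s.
2. the stamp bears on the bar with more than 4 N for half a second, the carriage still home (contact force between stamp and soap_bar above 4 N and value of joint stamp above 0.004 m and x of carriage in the frame of press above -0.004 m and horizontal distance between bar_centre and press below 0.007 m), for 0.5 s.
3. the stamp is up again, the carriage still home (value of joint stamp below 0.0015 m and x of carriage in the frame of press above -0.01 m), for 0.1 s.
At the end, for the whole second after the job is handed in: The bar has been stamped at home; the carriage lies at rest on the bed, drawn out so far that the bar's centre is at least 48 mm in front of the stamp's axis (carriage not more than 150 mm out), the bar flat in its nest, the stamp up (x of bar_centre in the frame of press below -0.048 m and x of carriage in the frame of press above -0.15 m and z of carriage in the frame of press between 0.007 and 0.013 m and distance between bar_centre and carriage below 0.029 m and angle between bar_centre's own z axis and vertical below 0.06 rad and linear speed of carriage below 0.01 m/s and value of joint stamp below 0.0015 m); the robot touches nothing.
It fails at once if the carriage is lifted (more than 6 mm) or tipped (more than 6 degrees) (z of carriage in the frame of press above 0.016 m or angle between carriage's own z axis and vertical above 0.105 rad).
It fails at once if the bar is lifted out of its nest or tipped (z of bar_centre in the frame of carriage above 0.03 m or angle between bar_centre's own z axis and vertical above 0.14 rad).
It fails at once if the stamp comes down on a bar that is not home (contact force between stamp and soap_bar above 1.5 N and horizontal distance between bar_centre and press above 0.008 m).
It fails at once if a thing beside the press is moved by more than 15 mm (distance of any of spare_bar, rose_soap, timer, tape from where it was at the start of the episode above 0.015 m).
It also fails if it takes over 64 s, if anything falls off the work surface, if the arm or the gripper's body presses on something with over 40 N, if the wrist force passes 120 N, or if a joint passes its speed limit or range.

## Robot

A 6-joint arm with a two-finger parallel gripper is mounted at the origin on a cart in front of the work surface, level with it; the furniture and walls round the work are solid. World frame = base frame: x ahead of the robot, y to its left, z up, the work surface at z = 0. Lengths are in m, angles in rad, forces in N, time in s.
With the tool pointing down it reaches from about 0.2 to 0.875 m from the base axis. Payload 3.4 kg.
Tool frame: the origin (TCP) lies between the finger pads; the fingertips stand r.finger_overhang ahead of it and the grasp point (between the pads) lies 8 mm behind it (r.finger_overhang is the distance from the TCP to the fingertips, in m); z points along the fingers, y is the line along which they close (so a half turn about z gives the same grasp; the last joint's range is limited). The gripper opens to 94 mm and grips with 3 to 60 N. Pads are 16 mm wide; open, the fingers measure 119 mm over their backs; the gripper's body (75 mm by 177 mm) begins 78 mm behind the grasp point.
Start: joints at [1.194, 0.276, 1.505, -0, 1.361, -0.121], TCP at [0.146, 0.556, 0.216] pointing down, gripper open.
Joint ranges: [-2.89, 2.89], [-0.75, 2.08], [0.22, 2.7], [-1.18, 4.32], [0.11, 2.71], [-2.7, 2.7]. Speed limits (rad/s): [2.57, 2.57, 3.14, 3.14, 3.14, 3.14].

## Interface

Orientations are given as a 3x3 rotation matrix whose columns are the frame's x, y, z axes.
In Python, from workcell import r, vision, ticket, spotter gives the robot as it stands.
- The arm moves only by the shell command python3 -m creep 'ROWS' [FORCE]. ROWS is a JSON object of lists of equal length, an entry for each row: "rot": the turn, a rotation vector about the world's x, y, z in degrees, a list of three; "dp": the shift along the world's x, y, z in m, a list of three; "jaw": the closure, from 0 (fully open) to 1 (shut). In form: {"rot": [[rx, ry, rz], ...], "dp": [[dx, dy, dz], ...], "jaw": [jaw, ...]}. A call has 1 to 8 rows; each row is the pose to reach, as a shift and turn from the pose commanded when the call began; what a row does not reach only later rows make up. A row lasts 1/8 s, in which the tool goes at most 62.5 mm and 10.7 degrees, less where a joint would pass 70% of its speed; a pose out of reach is approached as far as the arm can. A call with a gripper value outside its range is refused whole. The fingers move at their own pace and stop on an object; FORCE is the grip in N (left out, the last holds). Time passes only in rows, so rows that repeat a pose let the fingers close. It gives the time, the measured TCP pose, the force, the opening and the grip force at its end, in the units of the state.
- r.observe(): the state, without advancing time (a new reading comes with each control period).
- vision.snapshot(name): name is "side" or "top"; returns a dict with "frame" (384x512x3 uint8, red, green, blue), "fx", "fy", "cx", "cy" (pixels), "dist_coeffs" ([k1, k2, p1, p2, k3] as OpenCV has them; the pictures are not rectified), "pose" (4x4, takes a point from camera to world coordinates). Camera axes: x right, y down, z forward; pixel columns grow to the right and rows downward; lengths in m; the calibration is good to about 2 mm. A picture is of the moment at which its call begins. There is no depth.
- ticket.close_job(): hands the job in; it is judged then, once.
Trained networks look in the newest picture that a camera, given by its name, has taken for a name from the list of things; names that differ only in an ending like _2 or _b are one class to them, and where a whole thing is asked for, a point or a joint stands for the part that bears it (a point fixed in the world has none). Each returns a list of dicts, best first, with "confidence" (0 to 1); they miss things now and then, are a little off and sometimes report something else, mostly with a low value. They report only what shows in the picture. A call takes as long as a camera call. They do not tell look-alikes from the thing itself.
- spotter.regions_of(target, camera): "mask" (384x512 bool, what is visible of it) and "location" ([column, row] in pixels, amid what is visible of it).
The state is a dict: "clock": time; "q": joint angles; "joint_vel": joint speeds; "tau": joint torques, N m; "ee_pos": TCP position; "tcp_rot": TCP orientation; "ft_force": force on the tool from outside, world axes, zero at the start; "ft_torque": the same for the moment, N m; "grip_width": finger opening in m; "finger_force": force on a finger pad.
Only numpy, scipy, OpenCV 4.12 (cv2) and the standard library are available. Lean on these libraries where they do the work, as an engineer would, in place of code of your own. Each camera call takes 0.05 s, during which the arm holds its last target. There are 200 camera calls.

## Working session

There is one attempt and no reset: what is moved stays moved. The work goes in short steps, Python scripts to look and compute and a shell command to move; the robot and the scene stay as the last step left them, time stands still between calls to the robot, and variables do not carry over. Pictures are saved under pics/ and viewed, at most 10 in all, crops included, and the job is handed in when it is done.

```bash
mkdir -p pics; ls
python3 - <<'E'
from workcell import r, vision, ticket, spotter
import cv2,numpy as np
print(r.finger_overhang, r.observe())
ims=[]
for c in("top","side"):
    s=vision.snapshot(c); cv2.imwrite(f"pics/{c}0.png",s["frame"][:,:,::-1])
    print(c,s["fx"],s["fy"],s["cx"],s["cy"],s["dist_coeffs"]); print(np.round(s["pose"],3))
    for n in("press","carriage","push_bar","knob_top","bar_centre","bridge_top"):
        try: print(n,[(round(d["confidence"],2),np.round(d["location"]),int(d["mask"].sum())) for d in spotter.regions_of(n,c)[:4]])
        except Exception as e: print(n,e)
E
```

```text
pics
0.011 {'clock': 0.0, 'q': array([ 1.19399267e+00,  2.76613102e-01,  1.50609801e+00, -3.61314641e-05,
        1.36068960e+00, -1.21002419e-01]), 'joint_vel': array([-3.18201176e-05, -8.87256333e-04, -1.12041555e-03, -1.84740684e-03,
        1.80164126e-03,  3.71813545e-04]), 'tau': array([-1.38981627e-04, -4.04585874e+01, -2.37229407e+01,  6.97623217e-02,
        3.46378516e-02, -1.41127675e-04]), 'ee_pos': array([0.1453087, 0.555785 , 0.2156084]), 'tcp_rot': array([[-9.67462732e-01,  2.53012769e-01, -6.32414455e-04],
       [ 2.53013494e-01,  9.67461266e-01, -1.69420893e-03],
       [ 1.83179995e-04, -1.79909339e-03, -9.99998365e-01]]), 'ft_force': array([ 0.21028599, -0.42201192, -0.17670443]), 'ft_torque': array([-3.43562910e-02,  6.33822778e-04, -6.56059220e-05]), 'finger_force': 0.0, 'grip_width': 0.09395484058581512}
top 362.93940302510714 362.93940302510714 257.6543978835095 197.2024575919501 [-0.02156546  0.          0.          0.          0.        ]
[[ 0.016 -0.999  0.044  0.483]
 [-1.    -0.016 -0.007  0.047]
 [ 0.007 -0.044 -0.999  0.966]
 [ 0.     0.     0.     1.  
[... 388 characters left out ...]
1454113749245 354.1454113749245 252.31162602266963 193.10321133321128 [-0.03743061  0.          0.          0.          0.        ]
[[ 0.884 -0.277  0.377  0.158]
 [-0.468 -0.498  0.73  -0.638]
 [-0.014 -0.822 -0.57   0.645]
 [ 0.     0.     0.     1.   ]]
press [(0.71, array([292., 205.]), 2552)]
carriage [(0.97, array([252., 222.]), 1128), (0.88, array([265., 309.]), 3413), (0.59, array([172., 213.]), 1506)]
push_bar [(0.87, array([172., 216.]), 1448), (0.78, array([255., 224.]), 1175), (0.63, array([261., 313.]), 3421)]
knob_top [(0.65, array([297., 170.]), 215), (0.18, array([252., 220.]), 1186)]
bar_centre [(0.68, array([273., 207.]), 469)]
bridge_top [(0.95, array([300., 207.]), 2380)]
```

View pics/top0.png

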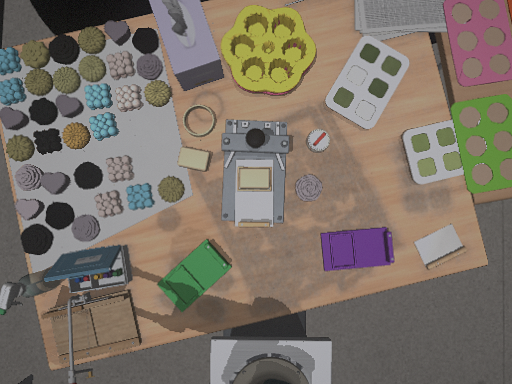

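View pics/side0.png

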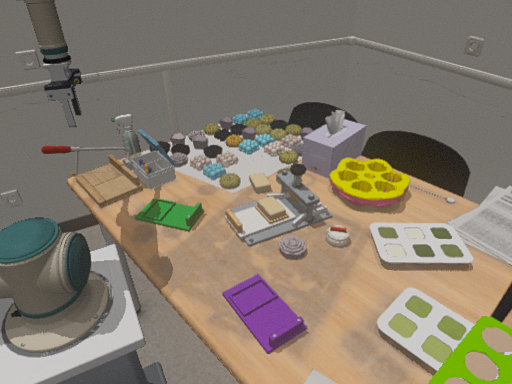

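The white carriage lies on the grey bed at top (254,195). The green one at (195,275) and the purple one at (357,248) are look-alikes. I'll confirm this in an enlarged crop.

```bash
cat > h.py <<'E'
from workcell import r, vision, ticket, spotter
import cv2,numpy as np
def K(s): return np.array([[s["fx"],0,s["cx"]],[0,s["fy"],s["cy"]],[0,0,1.]])
def ray(s,uv,z):
    p=cv2.undistortPoints(np.array([[uv]],float),K(s),np.array(s["dist_coeffs"]))[0,0]
    T=np.array(s["pose"]);d=T[:3,:3]@[p[0],p[1],1];o=T[:3,3]
    return o+d*(z-o[2])/d[2]
def proj(s,P):
    T=np.linalg.inv(np.array(s["pose"]))
    return cv2.projectPoints(np.array(P,float).reshape(-1,3),cv2.Rodrigues(T[:3,:3])[0],T[:3,3],K(s),np.array(s["dist_coeffs"]))[0][:,0]
def crop(s,name,u0,u1,v0,v1,k):
    cv2.imwrite(name,cv2.resize(s["frame"][v0:v1,u0:u1,::-1],None,fx=k,fy=k,interpolation=cv2.INTER_CUBIC))
E
python3 - <<'E'
from h import *
s=vision.snapshot("top"); crop(s,"pics/c1.png",205,305,115,235,5)
np.savez("top0.npz",**s)
print("knob",ray(s,(256,138),.15))
for n,z in(("knob_top",.15),("bar_centre",.048),("bridge_top",.086)):
    for d in spotter.regions_of(n,"top")[:1]:
        c=cv2.findContours(d["mask"].astype(np.uint8),0,2)[0]; c=max(c,key=cv2.contourArea)
        b=cv2.minAreaRect(c);print(n,b,ray(s,b[0],z))
E
```

```text
knob [0.65344849 0.04759446 0.15      ]
knob_top ((255.0, 138.0), (20.0, 18.0), 90.0) [0.65340961 0.04986208 0.15      ]
bar_centre ((254.0, 178.0), (20.0, 30.0), 90.0) [0.57227065 0.05109378 0.048     ]
bridge_top ((253.91506958007812, 170.75152587890625), (66.55640411376953, 100.8338851928711), 2.1610796451568604) [0.5862762  0.05142456 0.086     ]
```

View pics/c1.png

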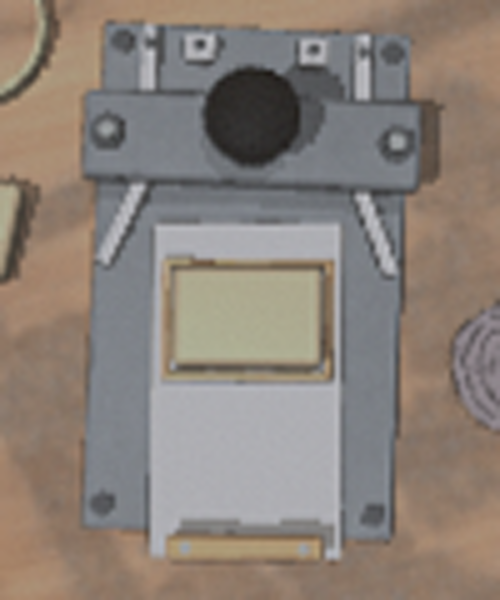

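The crop shows the white board with wooden nest and cream bar on the grey bed, knob at crop (253,117), cross-bar at (245,548). That is the carriage. Next I measure the poses.

Run:
```python
from h import *
s=dict(np.load("top0.npz"))
f=lambda u,v,z: np.round(ray(s,(205+u/5-.4,115+v/5-.4),z),4)
B={k:f(*k,.01) for k in((107,22),(408,38),(390,540),(83,525))}
print("bed",B)
v=list(B.values()); a=(v[0]+v[1]-v[2]-v[3])/2; print("len",np.linalg.norm(a),"yaw",np.degrees(np.arctan2(a[1],a[0])),"widths",np.linalg.norm(v[0]-v[1]),np.linalg.norm(v[2]-v[3]))
c=sum(v)/4;d=a[:2]/np.linalg.norm(a[:2]); print("press origin",c[:2]+d*.06)
print("knob",f(253,117,.15))
print("bridge corners",[f(*p,.086) for p in((85,92),(420,103),(418,190),(84,178))])
print("carriage",[f(*p,.02) for p in((154,223),(340,223),(340,560),(150,557))])
print("pushbar",[f(*p,.05) for p in((167,537),(323,535),(323,558),(167,560))])
print("soap",f(248,315,.048))
```

```text
bed {(107, 22): array([0.7324, 0.1284, 0.01  ]), (408, 38): array([ 0.7266, -0.0321,  0.01  ]), (390, 540): array([ 0.4595, -0.0258,  0.01  ]), (83, 525): array([0.4649, 0.1357, 0.01  ])}
len 0.2673864805856871 yaw -1.4572663103833254 widths 0.1606047633166588 0.16159025341894848
press origin [0.65583059 0.05002412]
knob [0.6534 0.0494 0.15  ]
bridge corners [array([0.6778, 0.132 , 0.086 ]), array([ 0.6751, -0.0321,  0.086 ]), array([ 0.6322, -0.0316,  0.086 ]), array([0.6354, 0.1316, 0.086 ])]
carriage [array([0.6236, 0.1007, 0.02  ]), array([0.6253, 0.0032, 0.02  ]), array([0.449 , 0.0008, 0.02  ]), array([0.449 , 0.0996, 0.02  ])]
pushbar [array([0.4603, 0.0896, 0.05  ]), array([0.4625, 0.011 , 0.05  ]), array([0.4509, 0.0109, 0.05  ]), array([0.4487, 0.0894, 0.05  ])]
soap [0.5733 0.0506 0.048 ]
```

```bash
python3 -m creep '{"rot":[[0,0,13],[0,0,13],[0,0,13],[0,0,13],[0,0,13],[0,0,13],[0,0,13],[0,0,13]],"dp":[[0.03,-0.05,0],[0.06,-0.1,0],[0.09,-0.16,0],[0.12,-0.22,0],[0.15,-0.28,0],[0.18,-0.34,0],[0.21,-0.4,0],[0.23,-0.45,0]],"jaw":[0.45,0.45,0.45,0.45,0.45,0.45,0.45,0.45]}' 20
python3 -m creep '{"rot":[[0,0,0],[0,0,0],[0,0,0],[0,0,0],[0,0,0]],"dp":[[0.02,-0.03,-0.02],[0.04,-0.056,-0.06],[0.045,-0.056,-0.1],[0.045,-0.056,-0.1],[0.045,-0.056,-0.1]],"jaw":[0.45,0.45,0.45,0.45,0.45]}'
```

```text
clock: 1.9
ee_pos: [0.3708, 0.1176, 0.2169]
tcp_rot: [[-1.0, 0.029, 0.002], [0.029, 1.0, 0.001], [-0.002, 0.001, -1.0]]
ft_force: [0.6, -0.6, -0.1]
grip_width: 0.0518
finger_force: 0.0
clock: 2.52
ee_pos: [0.4155, 0.0636, 0.1176]
tcp_rot: [[-1.0, 0.028, 0.001], [0.028, 1.0, 0.0], [-0.001, 0.0, -1.0]]
ft_force: [0.9, 0.2, 0.7]
grip_width: 0.0518
finger_force: 0.0
```

```bash
python3 -m creep '{"rot":[[0,0,0],[0,0,0],[0,0,0],[0,0,0]],"dp":[[0.0,-0.013,-0.03],[0,-0.013,-0.08],[0,-0.013,-0.08],[0.01,-0.013,-0.08]],"jaw":[0.45,0.45,0.45,0.45]}'
python3 - <<'E'
from h import *
s=vision.snapshot("top");a=s["frame"]; t=vision.snapshot("side")["frame"]
A=cv2.resize(a[115:245,205:305],(400,520));B=cv2.resize(t[150:280,195:295],(400,520))
cv2.imwrite("pics/c2.png",np.hstack([A,B])[:,:,::-1])
E
```

```text
clock: 3.02
ee_pos: [0.4262, 0.0507, 0.0384]
tcp_rot: [[-1.0, 0.028, 0.003], [0.028, 1.0, 0.0], [-0.003, 0.0, -1.0]]
ft_force: [0.0, -0.0, 1.2]
grip_width: 0.0517
finger_force: 0.0
```

View pics/c2.png

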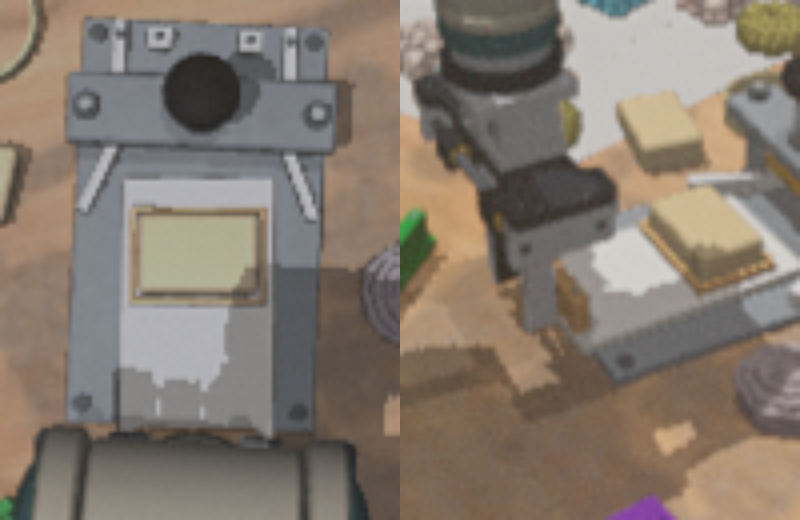

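The fingers stand just outside the cross-bar at side-crop (540,290), about 15 mm short of it. I'll push in steadily.

```bash
python3 -m creep '{"rot":[[0,0,0],[0,0,0],[0,0,0],[0,0,0],[0,0,0],[0,0,0],[0,0,0],[0,0,0]],"dp":[[0.008,0,-0.002],[0.016,0,-0.002],[0.024,-0.001,-0.002],[0.032,-0.001,-0.002],[0.04,-0.001,-0.002],[0.048,-0.001,-0.002],[0.056,-0.001,-0.002],[0.064,-0.002,-0.002]],"jaw":[0.45,0.45,0.45,0.45,0.45,0.45,0.45,0.45]}'
python3 -m creep '{"rot":[[0,0,0],[0,0,0],[0,0,0],[0,0,0]],"dp":[[0.006,0,0],[0.012,0,0],[0.018,0,0],[0.024,0,0]],"jaw":[0.45,0.45,0.45,0.45]}'
```

```text
clock: 4.12
ee_pos: [0.4896, 0.0483, 0.0342]
tcp_rot: [[-1.0, 0.029, -0.0], [0.029, 1.0, 0.0], [0.0, 0.0, -1.0]]
ft_force: [-2.8, 0.7, -1.9]
grip_width: 0.0516
finger_force: 1.1
clock: 4.62
ee_pos: [0.5132, 0.0484, 0.0345]
tcp_rot: [[-1.0, 0.029, -0.0], [0.029, 1.0, 0.0], [0.0, 0.0, -1.0]]
ft_force: [-2.0, 1.0, -1.2]
grip_width: 0.0516
finger_force: 1.2
```

```bash
python3 -m creep '{"rot":[[0,0,0],[0,0,0],[0,0,0]],"dp":[[0.003,0,0],[0.006,0,0],[0.008,0,0]],"jaw":[0.45,0.45,0.45]}'
python3 -m creep '{"rot":[[0,0,0],[0,0,0]],"dp":[[0.002,0,0],[0.003,0,0]],"jaw":[0.45,0.45]}'
```

```text
clock: 5.0
ee_pos: [0.5208, 0.0485, 0.0346]
tcp_rot: [[-1.0, 0.029, -0.0], [0.029, 1.0, 0.0], [0.0, 0.0, -1.0]]
ft_force: [-3.2, 1.1, 0.9]
grip_width: 0.0522
finger_force: 1.8
clock: 5.25
ee_pos: [0.5228, 0.0485, 0.0346]
tcp_rot: [[-1.0, 0.029, -0.002], [0.029, 1.0, 0.0], [0.002, 0.0, -1.0]]
ft_force: [-5.9, 0.7, 4.1]
grip_width: 0.0517
finger_force: 3.3
```

```bash
python3 -m creep '{"rot":[[0,0,0],[0,0,0]],"dp":[[0.001,0,0],[0.002,0,0]],"jaw":[0.45,0.45]}'
python3 -m creep '{"rot":[[0,0,0],[0,0,0]],"dp":[[0.001,0,0],[0.002,0,0]],"jaw":[0.45,0.45]}'
python3 - <<'E'
from h import *
s=vision.snapshot("top");a=s["frame"]; t=vision.snapshot("side")["frame"]
A=cv2.resize(a[115:245,205:305],(400,520));B=cv2.resize(t[150:280,205:305],(400,520))
cv2.imwrite("pics/c3.png",np.hstack([A,B])[:,:,::-1])
E
```

```text
clock: 5.5
ee_pos: [0.5228, 0.0485, 0.0345]
tcp_rot: [[-1.0, 0.028, -0.006], [0.028, 1.0, 0.0], [0.006, -0.0, -1.0]]
ft_force: [-9.1, 1.2, 6.2]
grip_width: 0.0515
finger_force: 4.8
clock: 5.75
ee_pos: [0.5228, 0.0484, 0.0343]
tcp_rot: [[-1.0, 0.028, -0.01], [0.028, 1.0, 0.0], [0.01, -0.0, -1.0]]
ft_force: [-12.9, -0.2, 9.3]
grip_width: 0.0519
finger_force: 6.3
```

View pics/c3.png

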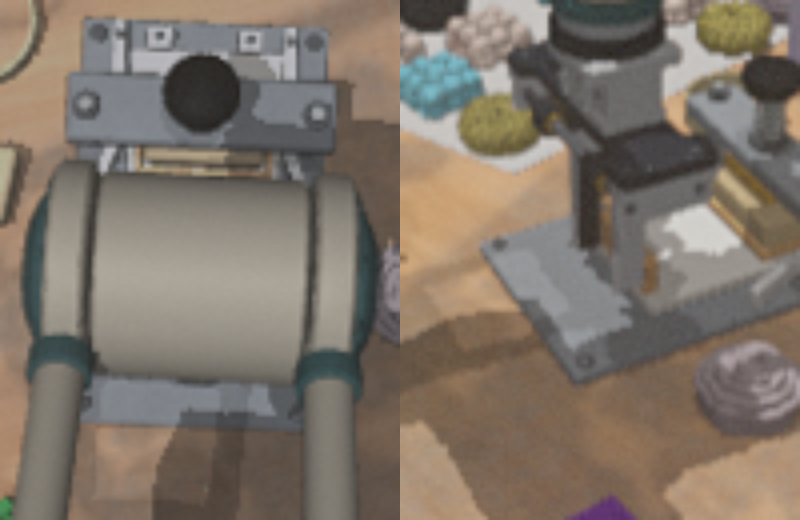

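Carriage front edge is against the stop blocks at top-crop (160–250,60), and the push ended firmly (x fixed at 0.5228 while the force rose to 13 N): home. I'll back off, rise, close the fingers and go over the knob.

```bash
python3 -m creep '{"rot":[[0,0,0],[0,0,0],[0,0,0],[0,0,0],[0,0,0],[0,0,0]],"dp":[[-0.01,0,0],[-0.03,0,0],[-0.03,0,0.05],[-0.03,0,0.1],[-0.03,0,0.155],[-0.03,0,0.165]],"jaw":[0.45,0.45,0.45,1,1,1]}'
python3 -m creep '{"rot":[[0,0,0],[0,0,0],[0,0,0],[0,0,0],[0,0,0]],"dp":[[0.05,0,0],[0.1,0.001,0],[0.15,0.001,0],[0.157,0.001,0],[0.157,0.001,0]],"jaw":[1,1,1,1,1]}'
python3 - <<'E'
from h import *
s=vision.snapshot("side");vision.snapshot("top");crop(s,"pics/c4.png",215,375,110,250,5) if 0 else crop(s,"pics/c4.png",225,345,120,240,5)
E
```

```text
clock: 6.6
ee_pos: [0.5023, 0.0479, 0.2043]
tcp_rot: [[-0.999, 0.029, 0.013], [0.029, 1.0, -0.001], [-0.013, -0.001, -1.0]]
ft_force: [0.5, -0.8, -0.6]
grip_width: 0.0249
finger_force: 0.0
clock: 7.22
ee_pos: [0.6546, 0.0492, 0.1981]
tcp_rot: [[-1.0, 0.029, -0.002], [0.029, 1.0, -0.0], [0.002, -0.0, -1.0]]
ft_force: [-0.6, 0.1, -1.0]
grip_width: 0.0002
finger_force: 0.0
```

View pics/c4.png

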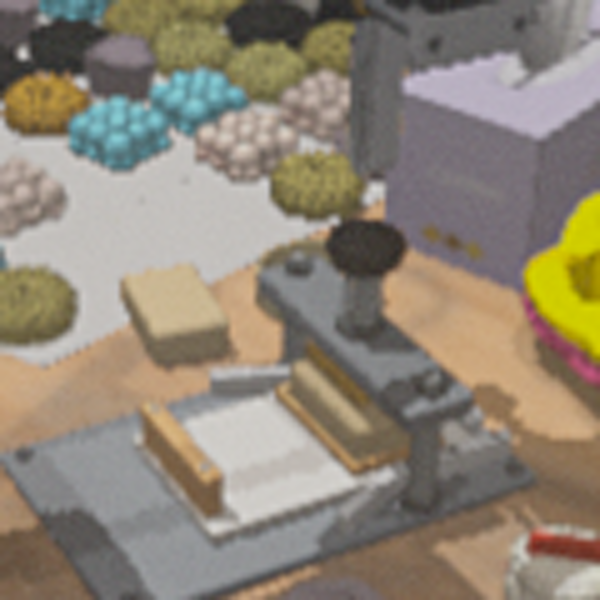

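The fingertips at (370,170) stand over the knob at (365,245). The carriage is still home with the bar flat. I'll press down in steps.

```bash
python3 -m creep '{"rot":[[0,0,0],[0,0,0],[0,0,0],[0,0,0],[0,0,0]],"dp":[[0,0,-0.02],[0,0,-0.033],[0,0,-0.037],[0,0,-0.04],[0,0,-0.043]],"jaw":[1,1,1,1,1]}'
python3 -m creep '{"rot":[[0,0,0],[0,0,0]],"dp":[[0,0,-0.0015],[0,0,-0.003]],"jaw":[1,1]}'
```

```text
clock: 7.95
ee_pos: [0.6542, 0.0494, 0.1577]
tcp_rot: [[-1.0, 0.029, -0.001], [0.029, 1.0, 0.0], [0.001, 0.0, -1.0]]
ft_force: [-3.8, -1.0, 5.8]
grip_width: 0.0004
finger_force: 3.1
clock: 8.2
ee_pos: [0.6542, 0.0494, 0.1551]
tcp_rot: [[-1.0, 0.029, -0.0], [0.029, 1.0, -0.0], [0.0, -0.0, -1.0]]
ft_force: [-4.3, 0.9, 7.8]
grip_width: 0.0004
finger_force: 3.8
```

```bash
python3 -m creep '{"rot":[[0,0,0],[0,0,0]],"dp":[[0,0,-0.001],[0,0,-0.002]],"jaw":[1,1]}'
python3 -m creep '{"rot":[[0,0,0],[0,0,0]],"dp":[[0,0,-0.001],[0,0,-0.002]],"jaw":[1,1]}'
```

```text
clock: 8.45
ee_pos: [0.6542, 0.0494, 0.155]
tcp_rot: [[-1.0, 0.029, 0.001], [0.029, 1.0, -0.0], [-0.001, -0.0, -1.0]]
ft_force: [-7.1, 0.4, 17.7]
grip_width: 0.0003
finger_force: 8.6
clock: 8.7
ee_pos: [0.6542, 0.0494, 0.1549]
tcp_rot: [[-1.0, 0.029, 0.002], [0.029, 1.0, -0.0], [-0.002, -0.0, -1.0]]
ft_force: [-9.1, -0.4, 24.4]
grip_width: 0.0006
finger_force: 12.3
```

Contact with the bar at 0.155 (6 mm travel). I'll ease to about 20 N, hold, then release.

```bash
python3 -m creep '{"rot":[[0,0,0],[0,0,0],[0,0,0],[0,0,0],[0,0,0],[0,0,0],[0,0,0],[0,0,0]],"dp":[[0,0,0.001],[0,0,0.001],[0,0,0.001],[0,0,0.001],[0,0,0.001],[0,0,0.001],[0,0,0.001],[0,0,0.001]],"jaw":[1,1,1,1,1,1,1,1]}'
python3 -m creep '{"rot":[[0,0,0],[0,0,0],[0,0,0],[0,0,0],[0,0,0]],"dp":[[0,0,0.004],[0,0,0.008],[0,0,0.013],[0,0,0.03],[0,0,0.045]],"jaw":[1,1,1,1,1]}'
python3 - <<'E'
from h import *
s=vision.snapshot("side");crop(s,"pics/c5.png",225,345,120,240,5)
E
```

```text
clock: 9.7
ee_pos: [0.6542, 0.0494, 0.155]
tcp_rot: [[-1.0, 0.029, 0.002], [0.029, 1.0, -0.0], [-0.002, -0.0, -1.0]]
ft_force: [-7.0, 0.5, 17.9]
grip_width: 0.0005
finger_force: 8.8
clock: 10.32
ee_pos: [0.6556, 0.0494, 0.1968]
tcp_rot: [[-1.0, 0.029, 0.001], [0.029, 1.0, 0.0], [-0.001, 0.0, -1.0]]
ft_force: [0.9, -0.4, 0.6]
grip_width: 0.0004
finger_force: 0.0
```

View pics/c5.png

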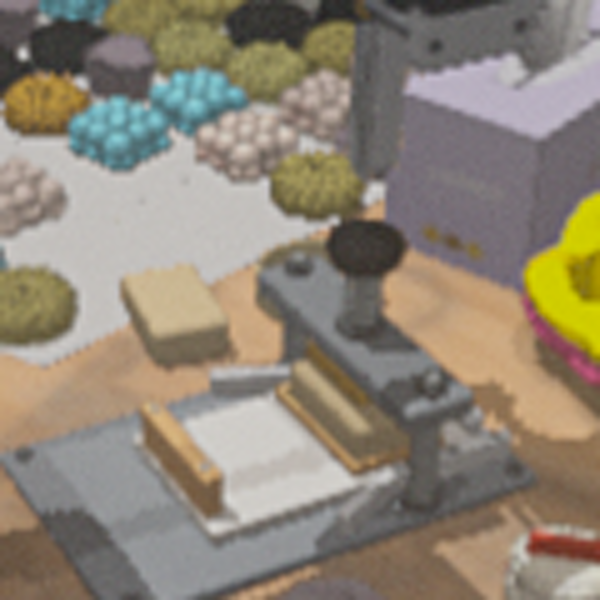

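The knob is at its old height (365,245), so the stamp is up, and the carriage is still home. Next I place the spread fingers inside the cross-bar.

```bash
python3 -m creep '{"rot":[[0,0,0],[0,0,0],[0,0,0],[0,0,0]],"dp":[[-0.05,0.001,0],[-0.09,0.002,0],[-0.09,0.002,0],[-0.09,0.002,0]],"jaw":[0.45,0.45,0.45,0.45]}'
python3 -m creep '{"rot":[[0,0,0],[0,0,0],[0,0,0],[0,0,0],[0,0,0]],"dp":[[0,0,-0.05],[0,0,-0.1],[0,0,-0.14],[0,0,-0.155],[0,0,-0.155]],"jaw":[0.45,0.45,0.45,0.45,0.45]}'
```

```text
clock: 10.88
ee_pos: [0.5661, 0.0513, 0.1963]
tcp_rot: [[-1.0, 0.029, 0.003], [0.029, 1.0, 0.0], [-0.003, 0.0, -1.0]]
ft_force: [1.0, 0.2, 0.7]
grip_width: 0.0374
finger_force: 0.0
clock: 11.5
ee_pos: [0.5656, 0.0513, 0.0399]
tcp_rot: [[-1.0, 0.029, -0.001], [0.029, 1.0, 0.0], [0.001, 0.0, -1.0]]
ft_force: [0.4, 0.2, 0.4]
grip_width: 0.0516
finger_force: 0.0
```

```bash
python3 -m creep '{"rot":[[0,0,0],[0,0,0],[0,0,0],[0,0,0],[0,0,0],[0,0,0],[0,0,0],[0,0,0]],"dp":[[-0.008,0,0],[-0.015,0,0],[-0.023,0.001,0],[-0.031,0.001,0],[-0.039,0.001,0],[-0.047,0.001,0],[-0.055,0.001,0],[-0.063,0.002,0]],"jaw":[0.45,0.45,0.45,0.45,0.45,0.45,0.45,0.45]}'
python3 -m creep '{"rot":[[0,0,0],[0,0,0],[0,0,0],[0,0,0],[0,0,0]],"dp":[[-0.008,0,0],[-0.015,0,0],[-0.021,0,0],[-0.025,0,0],[-0.025,0,0]],"jaw":[0.45,0.45,0.45,0.45,0.45]}'
python3 -m creep '{"rot":[[0,0,0],[0,0,0],[0,0,0],[0,0,0],[0,0,0],[0,0,0],[0,0,0]],"dp":[[0.012,0,0],[0.012,0,0.04],[0.012,0,0.09],[0.012,0,0.14],[-0.04,0,0.16],[-0.1,0,0.16],[-0.15,0.05,0.16]],"jaw":[0.45,0.45,0.45,0.45,0.45,0.45,0.45]}'
python3 - <<'E'
from h import *
s=vision.snapshot("top");a=s["frame"]; t=vision.snapshot("side")["frame"]
A=cv2.resize(a[115:245,205:305],(400,520));B=cv2.resize(t[150:280,225:325],(400,520))
cv2.imwrite("pics/c6.png",np.hstack([A,B])[:,:,::-1])
for d in spotter.regions_of("bar_centre","top")[:1]:
    b=cv2.minAreaRect(np.argwhere(d["mask"])[:,::-1].astype(np.float32)); print(d["confidence"],b,ray(s,b[0],.048))
E
```

```text
clock: 12.5
ee_pos: [0.5014, 0.0533, 0.0405]
tcp_rot: [[-1.0, 0.029, -0.0], [0.029, 1.0, -0.0], [0.0, -0.0, -1.0]]
ft_force: [3.6, -0.5, 3.2]
grip_width: 0.0515
finger_force: 2.0
clock: 13.12
ee_pos: [0.4755, 0.0534, 0.0402]
tcp_rot: [[-1.0, 0.029, -0.003], [0.029, 1.0, 0.0], [0.003, 0.0, -1.0]]
ft_force: [1.8, 0.7, 0.3]
grip_width: 0.0517
finger_force: 0.8
clock: 14.0
ee_pos: [0.3302, 0.0963, 0.2001]
tcp_rot: [[-0.999, 0.035, -0.003], [0.035, 0.999, -0.001], [0.003, -0.001, -1.0]]
ft_force: [1.0, 2.4, 1.0]
grip_width: 0.052
finger_force: 0.0
0.61 ((254.24710083007812, 176.54672241210938), (30.12871551513672, 20.522459030151367), 3.5763344764709473) [0.57598178 0.05052636 0.048     ]
```

View pics/c6.png

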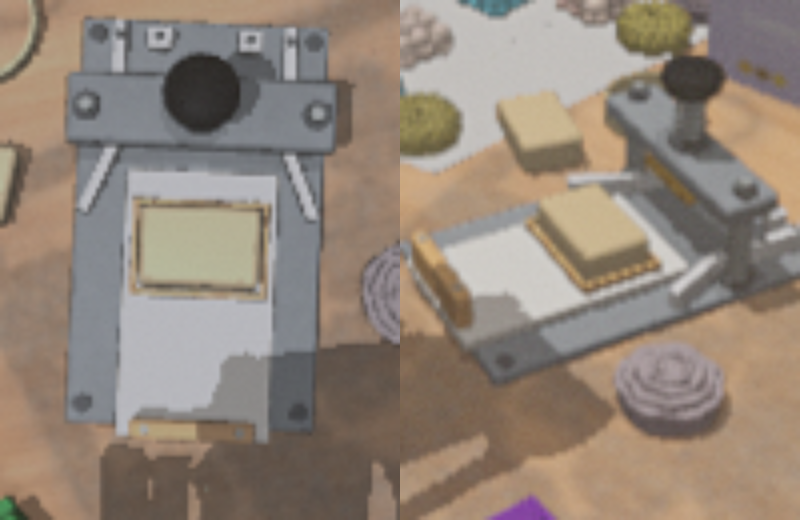

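The bar, at top-crop (200,245), is about 78 mm in front of the stamp's axis and flat in its nest. The carriage lies on the bed, the stamp is up, the neighbours are untouched and the arm is clear.

```bash
python3 -c "
from workcell import ticket
print(ticket.close_job())"
```

```text
the job is handed in; nothing more can be done
None
```

The soap bar was stamped at home with about 18–24 N for just over a second, the carriage was drawn back out about 78 mm clear of the stamp, and the job is handed in; no verdict was shown.

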